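# Clamp the cutting guide down with a lever bolt

### The job

Clamp the wooden cutting guide to the bench: turn the clamp's upright red lever clockwise (seen from above) to screw its bolt down until the foot is snug on the board - it gets clearly heavier to turn, but do not force it - and then fold the lever over until it lies fully flat. Leave the board where it lies and do not disturb the tongs and the dough scraper.

Things in the scene. Friction and masses are not known exactly. Their poses are not given: they have to be found in the camera images.
- clamp_frame: Grey metal bench clamp, fixed to the table, about 140 mm long: a foot plate and post at its +x end and a bridge (34 to 54 mm above the table) that reaches in -x over the board. Origin on the table straight below the bolt's axis; z up.
- clamp_spindle: The clamp bolt as a whole (bolt, lever and foot): it goes straight down as the bolt is screwed in, without turning in this reading. Origin on the bolt's axis at the lever's hinge pin, 79 to 90 mm above the table; z up. The dark steel head below the pin is 28 mm across, its fork 37 mm along the pin and 18 mm across it, reaching 3 mm above the pin.
- lever_grip (a point): Middle of the red lever, 36 mm from its hinge pin. The lever is a flat blade 10 mm thick, 22 mm wide, reaching 62 mm from the pin; at first it stands upright on the bolt's axis (at most 0.1 rad over) and turns with the bolt, so it serves as the wing to turn it by. Axes: z along the lever away from the pin, y along the pin (the 22 mm width), x across the 10 mm thickness: with the lever upright, +x is the side to which it folds (it cannot fold to -x).
- clamp_bolt (a joint): Turn of the bolt, rad, growing clockwise from above = screwing in; sinks 2.5 mm per rad. Starts at 0 to 0.5, limit 4.4. Turns freely (0.05 N m) until the foot meets the board 0.1 to 2.8 rad on: its reach differs by up to 5.5 mm and cannot be read. Then each rad adds about 85 N of clamping force and 0.6 to 1 N m of resistance. Snug is 0.25 to 0.5 N m, best 0.4 (60 N). Stays where left.
- clamp_lever (a joint): Fold of the lever, rad: 0 upright, 1.57 flat (closed). Stiff (0.15 N m, some 3 N at its end), stays where it is left, may be pushed with bare fingertips; free room all round to fold. Its cam drives the foot 0.9 mm further down and adds some 30 to 40 N of clamping force, so fold it after the bolt is snug. Flat, its upper face lies 5 mm above the pin's centre.
- guide_board: Wooden cutting guide, loose, about 0.8 kg, lying under the clamp's foot: a plate 216 x 114 mm, 6 mm thick, with a fence 28 mm high along its -y edge. Origin at the centre of its underside; x along its length.
- dough_scraper: Steel dough scraper with a wooden grip, 99 x 126 x 20 mm, a bystander. Origin at the centre of its underside.
- tongs: Slim steel tongs, 204 x 40 x 24 mm, a bystander. Origin at the centre of the underside.

How it is judged:
On the way, in this order (a step that is already met when the one before it is completed fails the run):
1. the foot is snug on the board (presses with 35 to 85 N) while the lever still stands upright (within 0.25 rad) (contact force between clamp_spindle and guide_board between 35 and 85 N and value of joint clamp_lever below 0.25 rad), for 0.3 s.
2. the lever is folded fully flat (value of joint clamp_lever above 1.47 rad), for 0.2 s.
At the end, for the whole second after the job is handed in: The lever lies flat (folded past 1.47 of 1.57 rad), the foot presses on the board with 55 to 125 N, and the cutting guide is at rest within 10 mm of where it lay (value of joint clamp_lever above 1.47 rad and contact force between clamp_spindle and guide_board between 55 and 125 N and distance of guide_board from where it was at the start of the episode below 0.01 m and linear speed of guide_board below 0.01 m/s); the robot touches nothing.
It fails at once if the bolt is forced: the foot presses on the board with more than 140 N (contact force between clamp_spindle and guide_board above 140 N).
It fails at once if the cutting guide is shifted by more than 15 mm (distance of guide_board from where it was at the start of the episode above 0.015 m).
It fails at once if the tongs or the dough scraper are shifted by more than 30 mm (distance of any of tongs, dough_scraper from where it was at the start of the episode above 0.03 m).
It also fails if it takes over 72 s, if anything falls off the work surface, if the arm or the gripper's body presses on something with over 40 N, if the wrist force passes 120 N, or if a joint passes its speed limit or range.

### The arm

A 6-joint arm with a two-finger parallel gripper is mounted at the origin on a cart in front of the work surface, level with it; the furniture and walls round the work are solid. World frame = base frame: x ahead of the robot, y to its left, z up, the work surface at z = 0. Lengths are in m, angles in rad, forces in N, time in s.
With the tool pointing down it reaches from about 0.25 to 0.775 m from the base axis. Payload 4 kg.
Tool frame: the origin (TCP) lies midway between the tips of the shut fingers; the grasp point (between the pads) lies 19 mm behind it; z points along the fingers, x is the direction in which the jaws open and shut, and the axes are right-handed (so a half turn about z gives the same grasp; the last joint's range is limited). The gripper opens to 94 mm and grips with 3 to 60 N. Pads are 16 mm wide; open, the fingers measure 119 mm over their backs; the gripper's body (75 mm by 177 mm) begins 78 mm behind the grasp point.
Start: joints at [-1.237, 0.087, 1.371, -0, 1.684, -0.103], TCP at [0.233, -0.498, 0.206] pointing down, gripper open.
Joint ranges: [-3.1, 3.1], [-0.76, 2.03], [0.27, 2.55], [-1.08, 4.22], [0.17, 2.65], [-2.57, 2.57]. Speed limits (rad/s): [2.79, 2.79, 3.14, 3.14, 3.14, 3.14].

### API

Orientations are given as a unit quaternion [x, y, z, w].
In Python, from workcell import read_state, snapshot, camera_info, job_done gives the robot as it stands.
- The arm moves only by the shell command python3 -m inch 'ROWS' [FORCE]. ROWS is JSON, a list that holds one entry, the list of rows, each a list of 5 numbers: the opening, from -1 (shut) to 1 (fully open), then the shift along the world's x, y, z in m, then the turn about the world's z in degrees. A call has 1 to 8 rows; each row is the pose to reach, as a shift and turn from the pose measured when the call began; what a row does not reach only later rows make up. A row lasts 1/10 s, in which the tool goes at most 50 mm and 8.59 degrees, less where a joint would pass 70% of its speed; a pose out of reach is approached as far as the arm can. A call with a gripper value outside its range is refused whole. The fingers move at their own pace and stop on an object; FORCE is the grip in N (left out, the last holds). Time passes only in rows, so rows that repeat a pose let the fingers close. It gives the time, the measured TCP pose, the force and the opening at its end, in the units of the state.
- read_state(): the state, without advancing time (a new reading comes with each control period).
- snapshot(name): name is "scene" or "top"; returns the picture (384x512x3 uint8, blue, green, red); there is no depth.
- camera_info(name): a dict with "camera_matrix" (3x3 intrinsics, pixels), "k1" (the pictures are not rectified: a ray, as slopes to the right and down, at radius r is drawn at 1 + k1 r^2 times it, then the intrinsics apply), "R" (3x3) and "t" (3): a world point X has camera coordinates R X + t. Camera axes: x right, y down, z forward; pixel columns grow to the right and rows downward; lengths in m; the calibration is good to about 2 mm. A picture is of the moment at which its call begins. camera_info takes no time and is no camera call.
- job_done(): hands the job in, once; it reports no verdict.
The state is a dict: "clock": time; "joint_pos": joint angles; "qvel": joint speeds; "effort": joint torques, N m; "ee_pos": TCP position; "tool_rot": TCP orientation; "contact_force": force on the tool from outside, world axes, zero at the start; "wrist_torque": the same for the moment, N m; "width": opening from 0.0 (shut) to 1.0 (fully open).
Only numpy, scipy, OpenCV 4.12 (cv2) and the standard library are available. Lean on these libraries where they do the work, as an engineer would, in place of code of your own. Each camera call takes 0.05 s, during which the arm holds its last target.

## Working session

There is one attempt and no reset: what is moved stays moved. The work goes in short steps, Python scripts to look and compute and a shell command to move; the robot and the scene stay as the last step left them, time stands still between calls to the robot, and variables do not carry over. Pictures are saved under pics/ and viewed, and the job is handed in when it is done.

```bash
mkdir -p pics; ls; python3 - <<'E'
from workcell import *
import cv2
s=read_state(); print(s)
for n in("scene","top"):
    i=snapshot(n); cv2.imwrite(f"pics/{n}0.png",i); c=camera_info(n); print(n,c)
E
```

```text
pics
{'clock': 0.0, 'joint_pos': array([-1.23711063e+00,  8.79762271e-02,  1.37225538e+00, -4.54530818e-05,
        1.68357078e+00, -1.03076048e-01]), 'qvel': array([-1.28795260e-03, -6.64499139e-04, -1.35688542e-03,  1.09586869e-03,
       -7.54220649e-06,  6.48537130e-04]), 'effort': array([ 7.75718809e-05, -3.40184927e+01, -3.02426863e+01,  7.18874834e-02,
        3.30779341e-02, -1.73894668e-04]), 'ee_pos': array([ 0.23246838, -0.4978561 ,  0.20429199]), 'tool_rot': array([ 8.43504918e-01, -5.37120314e-01, -8.79982042e-04, -6.68487079e-04]), 'contact_force': array([-0.26623982, -0.27138248, -0.0147916 ]), 'wrist_torque': array([0.00670707, 0.02273652, 0.00335409]), 'width': 0.9997130311469719}
scene {'camera_matrix': array([[472.60078489,   0.        , 261.93575397],
       [  0.        , 472.60078489, 188.93015579],
       [  0.        ,   0.        ,   1.        ]]), 'k1': 0.02063486704057932, 'R': array([[-0.88668521, -0.46236724, -0.0024221 ],
       [-0.22190135,  0.43012597, -0.87507225],
       [ 0.40564655, -0.77537616, -0.48398625]]), 't': array([0.49726748, 0.13389903, 0.9262461 ])}
top {'camera_matrix': array([[417.9003343 ,   0.        , 253.84827931],
       [  0.        , 417.9003343 , 194.1321578 ],
       [  0.        ,   0.        ,   1.        ]]), 'k1': -0.12388932230021067, 'R': array([[-1.60368661e-03, -9.99998711e-01,  7.65883776e-05],
       [-9.78574411e-01,  1.55356008e-03, -2.05887610e-01],
       [ 2.05887225e-01, -4.05126629e-04, -9.78575642e-01]]), 't': array([0.12767838, 0.49529638, 0.88211297])}
```

View pics/scene0.png

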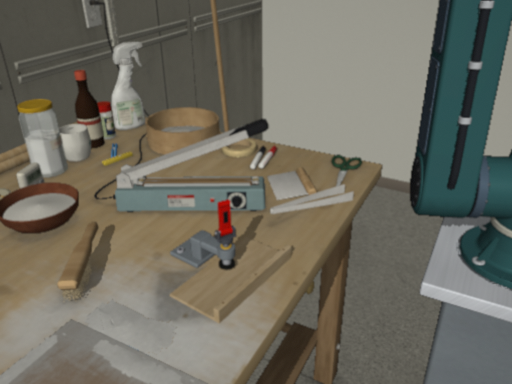

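View pics/top0.png

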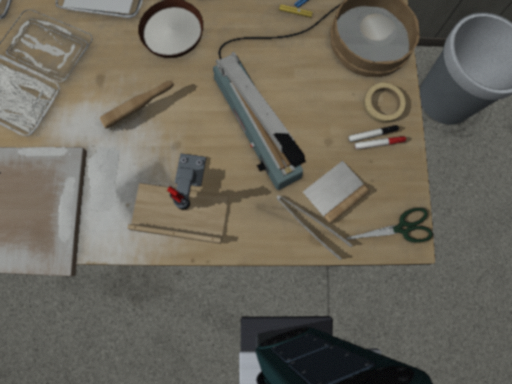

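```bash
cat > h.py <<'E'
import numpy as np, cv2
from workcell import *
def ray(n,px):
    c=camera_info(n);K=c["camera_matrix"];d=[ (px[0]-K[0,2])/K[0,0],(px[1]-K[1,2])/K[1,1]]
    d=np.array(d);u=d.copy()
    for _ in range(20): u=d/(1+c["k1"]*(u@u))
    R=c["R"];o=-R.T@c["t"];v=R.T@np.array([u[0],u[1],1]);return o,v/np.linalg.norm(v)
def plane(n,px,z):
    o,v=ray(n,px);return o+v*(z-o[2])/v[2]
def tri(a,b):
    o1,v1=ray("scene",a);o2,v2=ray("top",b)
    A=np.stack([v1,-v2],1);s=np.linalg.lstsq(A,o2-o1,rcond=None)[0]
    p,q=o1+s[0]*v1,o2+s[1]*v2;return (p+q)/2,np.linalg.norm(p-q)
def proj(n,X):
    c=camera_info(n);x=c["R"]@np.asarray(X)+c["t"];u=x[:2]/x[2];u=u*(1+c["k1"]*(u@u));K=c["camera_matrix"]
    return np.array([K[0,0]*u[0]+K[0,2],K[1,1]*u[1]+K[1,2]])
def crop(n,c,r,f,s=8):
    i=snapshot(n);cv2.imwrite("pics/"+n+f+"_full.png",i)
    x,y=c;k=i[y-r[1]:y+r[1],x-r[0]:x+r[0]];cv2.imwrite("pics/"+n+f+".png",cv2.resize(k,None,fx=s,fy=s,interpolation=cv2.INTER_CUBIC));return i
E
python3 - <<'E'
import cv2
i=cv2.imread("pics/scene0.png")[190:280,170:270];cv2.imwrite("pics/s1.png",cv2.resize(i,None,fx=6,fy=6,interpolation=cv2.INTER_CUBIC))
i=cv2.imread("pics/top0.png")[145:215,140:220];cv2.imwrite("pics/t1.png",cv2.resize(i,None,fx=8,fy=8,interpolation=cv2.INTER_CUBIC))
E
```

```text
(no output)
```

View pics/s1.png

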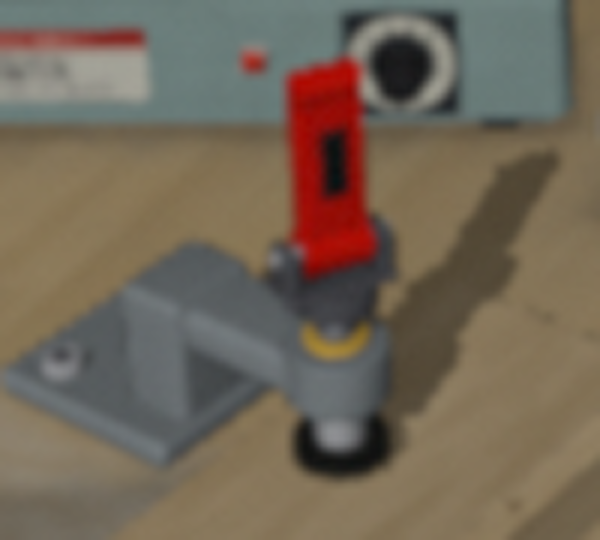

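View pics/t1.png

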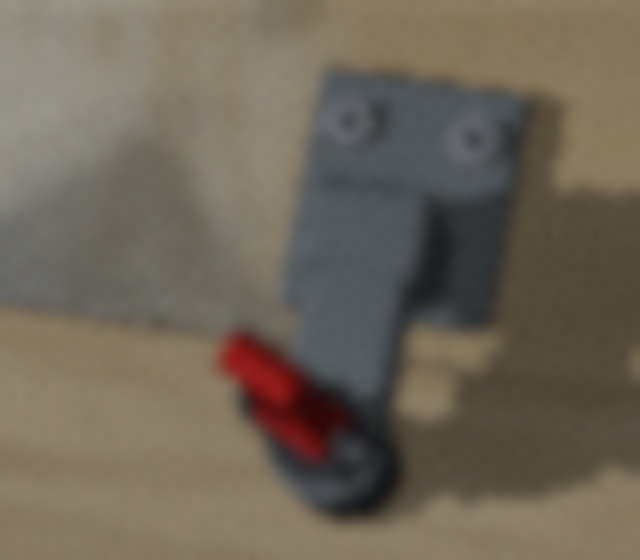

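```bash
python3 - <<'E'
from h import *
S=lambda x,y:(170+x/6-.5+.083,190+y/6-.42); T=lambda x,y:(140+x/8-.44,145+y/8-.44)
# lever top rim corners
print("rim near-left  ",tri(S(290,73),T(225,358)))
print("rim near-right",tri(S(358,64),T(298,398)))
print("head", plane("top",T(335,455),0.08), "collar bolt",plane("scene",S(337,335),0.056))
for z in(.056,): print(plane("scene",S(335,345),z))
print("foot",plane("scene",S(340,455),0.010))
# board corners from the top picture
for p in [(139,184),(130,227),(221,240),(229,200)]: print(p,plane("top",p,0.006))
from scipy.spatial.transform import Rotation as R
print(R.from_quat(read_state()["tool_rot"]).as_matrix())
i=cv2.imread("pics/scene0.png");h=cv2.cvtColor(i,cv2.COLOR_BGR2HSV)
for n,b in(("scene",(190,240,210,240)),("top",(180,210,160,190))):
    i=cv2.imread(f"pics/{n}0.png").astype(int);m=(i[...,2]>90)&(i[...,1]<60)&(i[...,0]<60)
    m2=np.zeros_like(m);m2[b[0]:b[1],b[2]:b[3]]=m[b[0]:b[1],b[2]:b[3]]
    ys,xs=np.nonzero(m2);print(n,len(xs),cv2.minAreaRect(np.stack([xs,ys],1).astype(np.float32)),xs.mean(),ys.mean())
    print(cv2.boxPoints(cv2.minAreaRect(np.stack([xs,ys],1).astype(np.float32))))
E
```

```text
rim near-left   (array([0.48684908, 0.3007722 , 0.15136038]), np.float64(0.0046736341638059665))
rim near-right (array([0.47643904, 0.28214831, 0.14778646]), np.float64(0.002780470628283757))
head [0.47360457 0.28368143 0.08      ] collar bolt [0.48288855 0.29282606 0.056     ]
[0.48073107 0.29752875 0.056     ]
foot [0.48362555 0.29326137 0.01      ]
(139, 184) [0.53016106 0.4002213  0.006     ]
(130, 227) [0.42712393 0.41613712 0.006     ]
(221, 240) [0.39750532 0.20251468 0.006     ]
(229, 200) [0.49114285 0.18502764 0.006     ]
[[ 4.23059515e-01 -9.06101690e-01 -6.12263046e-04]
 [-9.06099942e-01 -4.23059909e-01  1.79126430e-03]
 [-1.88209155e-03 -2.03039894e-04 -9.99998208e-01]]
scene 369 ((224.01661682128906, 215.562255859375), (36.781341552734375, 17.134567260742188), 75.0685806274414) 224.27913279132792 217.50135501355012
[[211.00002 200.00002]
 [227.55605 195.58507]
 [237.03322 231.1245 ]
 [220.47719 235.53944]]
top 71 ((173.83847045898438, 194.0923309326172), (17.116792678833008, 6.077701091766357), 60.2551155090332) 173.08450704225353 193.28169014084506
[[166.95386 188.16925]
 [172.23077 185.15387]
 [180.72308 200.01541]
 [175.44617 203.03079]]
```

```bash
python3 - <<'E'
from h import *
A=np.array([.483,.292]);p=np.array([.49,.872]);n=np.array([-.872,.49])
for nm,o,s in(("scene",(170,190),6),("top",(140,145),8)):
    i=cv2.imread(f"pics/{nm}0.png");k=i[o[1]:o[1]+90,o[0]:o[0]+100]
    k=cv2.resize(k,None,fx=s,fy=s,interpolation=cv2.INTER_CUBIC)
    f=lambda X:tuple(int(v) for v in (proj(nm,X)-o+.5)*s)
    for a,b,z in [(11,5,.148),(-11,5,.148),(-11,-5,.148),(11,-5,.148),(11,5,.1),(-11,5,.1),(0,0,.148),(0,0,.086),(0,0,.055),(0,0,.006)]:
        q=A+(p*a+n*b)/1000;cv2.circle(k,f([*q,z]),3,(0,255,255),-1)
    cv2.imwrite(f"pics/chk_{nm}.png",k)
E
```

```text
(no output)
```

View pics/chk_scene.png

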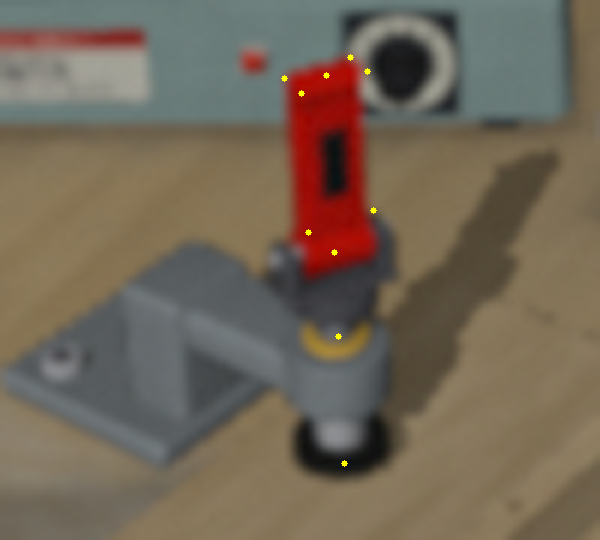

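View pics/chk_top.png

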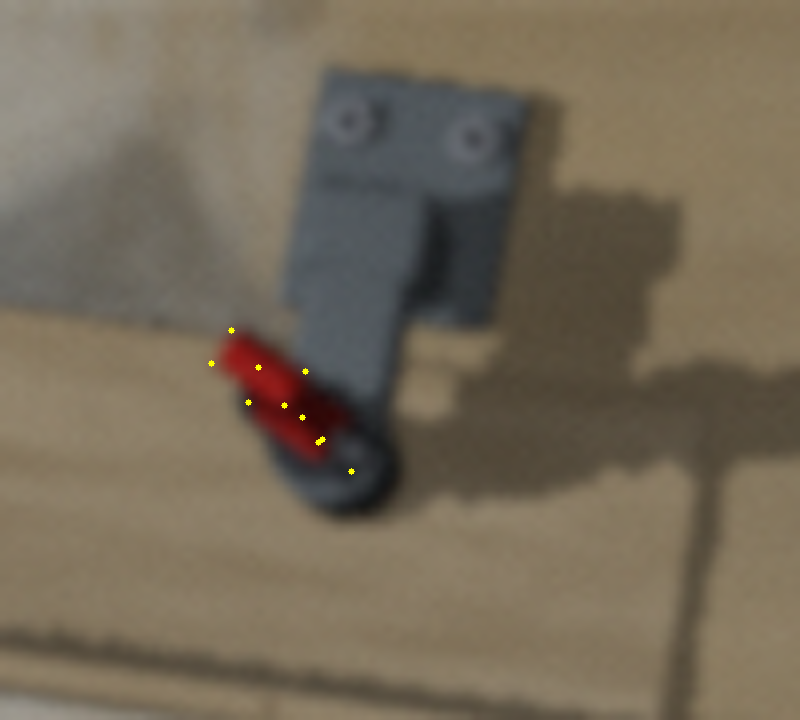

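```bash
python3 -m inch '[[[1,0.01,0.03,0.01,7],[1,0.02,0.06,0.015,14],[1,0.03,0.09,0.015,21],[1,0.04,0.12,0.015,28],[1,0.05,0.15,0.015,35],[1,0.06,0.18,0.015,42],[1,0.07,0.21,0.015,49],[1,0.08,0.24,0.015,56]]]'
```

```text
clock: 0.9
ee_pos: [0.3125, -0.2565, 0.2189]
tool_rot: [0.997, -0.076, -0.001, -0.0]
contact_force: [-0.0, -0.0, 0.7]
width: 1.004
```

```bash
python3 -m inch '[[[1,0.01,0.03,0,7],[1,0.02,0.06,0,14],[1,0.03,0.09,0,21],[1,0.04,0.12,0,28],[1,0.05,0.15,0,35],[1,0.06,0.18,0,42],[1,0.07,0.21,0,49],[1,0.08,0.24,0,56]]]'
```

```text
clock: 1.7
ee_pos: [0.3924, -0.0151, 0.2185]
tool_rot: [0.915, 0.403, -0.002, 0.0]
contact_force: [0.7, 0.5, -0.0]
width: 1.001
```

```bash
python3 -m inch '[[[1,0.01,0.03,0,7],[1,0.02,0.06,0,14],[1,0.03,0.09,0,21],[1,0.04,0.12,0,28],[1,0.05,0.15,0,35],[1,0.06,0.18,0,42],[1,0.07,0.21,0,49],[1,0.08,0.24,0,56]]]'; python3 - <<'E'
from h import *
from scipy.spatial.transform import Rotation as R
s=read_state();M=R.from_quat(s["tool_rot"]).as_matrix();print(s["clock"],s["ee_pos"],s["joint_pos"],np.degrees(np.arctan2(M[1,0],M[0,0])),s["contact_force"],s["wrist_torque"])
E
```

```text
clock: 2.5
ee_pos: [0.4724, 0.2261, 0.2179]
tool_rot: [0.616, 0.787, -0.002, 0.0]
contact_force: [0.4, -0.5, 0.6]
width: 0.999
2.5 [0.47238083 0.22614171 0.21789466] [ 0.34007371  0.02864896  1.40788055 -0.00280731  1.70758576 -1.47349769] 103.88844754928955 [ 0.36343866 -0.4541354   0.56621844] [ 0.06945247 -0.10023515 -0.00717944]
```

```bash
python3 -m inch '[[[1,0.006,0.03,0,8],[1,0.0115,0.065,0,16],[1,0.0115,0.065,0,24],[1,0.0115,0.065,0,32],[1,0.0115,0.065,0,40],[1,0.0115,0.065,0,46.8],[1,0.0115,0.065,0,46.8],[1,0.0115,0.065,0,46.8]]]'; python3 - <<'E'
from h import *
from scipy.spatial.transform import Rotation as R
s=read_state();M=R.from_quat(s["tool_rot"]).as_matrix();print(s["clock"],s["ee_pos"],s["joint_pos"],np.degrees(np.arctan2(M[1,0],M[0,0])),s["contact_force"],s["wrist_torque"])
crop("scene",(224,210),(60,50),"2",6)
E
```

```text
clock: 3.3
ee_pos: [0.4837, 0.2911, 0.2174]
tool_rot: [0.254, 0.967, -0.002, 0.001]
contact_force: [0.1, 0.3, 0.2]
width: 0.999
3.3 [0.48369414 0.29107334 0.2174371 ] [ 0.44360342  0.11877388  1.31280055 -0.00374255  1.71097843 -2.18444571] 150.54647183108233 [0.08355151 0.33582363 0.19555666] [ 0.11670653 -0.07388226 -0.03311361]
```

View pics/scene2.png

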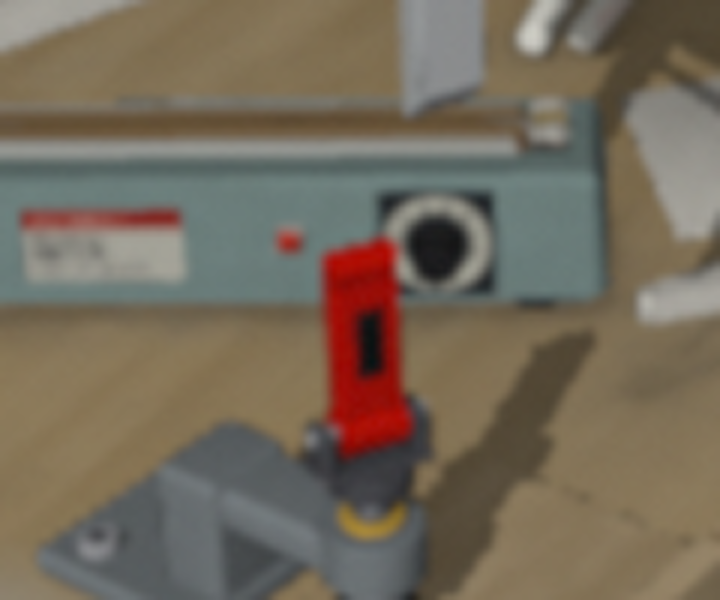

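Near finger is above and face-on to the blade (crop px (443,60)), lever at (365,340): alignment is plausible. Descend around it.

```bash
python3 -m inch '[[[1,0,0,-0.03,0],[1,0,0,-0.06,0],[1,0,0,-0.09,0],[1,0,0,-0.11,0],[1,0,0,-0.11,0]]]'; python3 - <<'E'
from h import *
s=read_state();print(s["clock"],s["ee_pos"],s["contact_force"],s["wrist_torque"])
i=crop("scene",(224,210),(60,50),"3",6);i=crop("top",(178,192),(40,35),"3",8)
s=read_state();print(s["contact_force"],s["wrist_torque"])
cv2.imwrite("pics/c3.png",np.hstack([cv2.resize(cv2.imread("pics/scene3.png"),(400,333)),cv2.resize(cv2.imread("pics/top3.png"),(380,333))]))
E
```

```text
clock: 3.85
ee_pos: [0.4813, 0.2898, 0.1035]
tool_rot: [0.255, 0.967, -0.004, -0.002]
contact_force: [-2.1, -0.1, -0.2]
width: 1.001
3.85 [0.48130251 0.2898446  0.10348234] [-2.05986507 -0.08762129 -0.181857  ] [ 0.14946379 -0.10779194  0.0183465 ]
[-0.07489209 -1.22553769 -0.12764702] [ 0.14347344 -0.12301703  0.03572264]
```

View pics/c3.png

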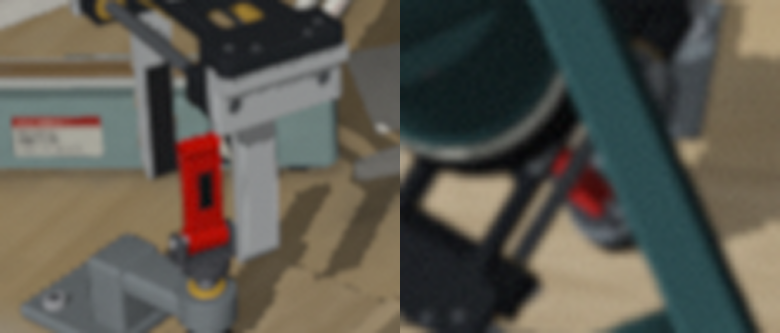

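```bash
python3 -m inch '[[[-1,0.0015,0.001,0.001,0],[-1,0.0015,0.001,0.001,0],[-1,0.0015,0.001,0.001,0],[-1,0.0015,0.001,0.001,0],[-1,0.0015,0.001,0.001,0],[-1,0.0015,0.001,0.001,0],[-1,0.0015,0.001,0.001,0],[-1,0.0015,0.001,0.001,0]]]' 10; cat > st.py <<'E'
from h import *
from scipy.spatial.transform import Rotation as R
s=read_state();M=R.from_quat(s["tool_rot"]).as_matrix()
n=M[:,0];y=M[:,1]
print("t",round(s["clock"],2),"pos",s["ee_pos"].round(4),"yaw",np.degrees(np.arctan2(M[1,0],M[0,0])).round(2),"w",round(s["width"]*94,1),"F",s["contact_force"].round(2),"Fx,Fy tool",(n@s["contact_force"]).round(2),(y@s["contact_force"]).round(2),"T",s["wrist_torque"].round(3),"q6",s["joint_pos"][5].round(3))
E
python3 st.py
```

```text
clock: 4.75
ee_pos: [0.4852, 0.292, 0.1087]
tool_rot: [0.254, 0.967, -0.002, 0.001]
contact_force: [-0.9, 0.5, 0.1]
width: 0.359
t 4.75 pos [0.4852 0.292  0.1087] yaw 150.52 w 33.8 F [-0.89  0.45  0.13] Fx,Fy tool 1.0 -0.05 T [ 0.11  -0.033 -0.034] q6 -2.183
```

```bash
python3 -m inch '[[[-1,-0.001,0,-0.003,0],[-1,-0.001,0,-0.003,0],[-1,-0.001,0,-0.003,0],[-1,-0.001,0,-0.003,0],[-1,-0.001,0,-0.003,0],[-1,-0.001,0,-0.003,0]]]' 10; python3 st.py
```

```text
clock: 5.35
ee_pos: [0.4842, 0.2918, 0.1054]
tool_rot: [0.255, 0.967, -0.002, 0.001]
contact_force: [0.5, -0.3, -1.8]
width: 0.125
t 5.35 pos [0.4842 0.2918 0.1054] yaw 150.5 w 11.7 F [ 0.49 -0.3  -1.77] Fx,Fy tool -0.57 -0.01 T [ 0.02  -0.245 -0.086] q6 -2.182
```

```bash
python3 -m inch '[[[-1,0,0,0,0],[-1,0,0,0,0],[-1,0,0,0,0],[-1,0,0,0,0]]]' 25; python3 st.py
```

```text
clock: 5.75
ee_pos: [0.4842, 0.2918, 0.1054]
tool_rot: [0.254, 0.967, -0.002, 0.001]
contact_force: [1.1, -0.3, -1.1]
width: 0.122
t 5.75 pos [0.4842 0.2918 0.1054] yaw 150.51 w 11.5 F [ 1.09 -0.25 -1.14] Fx,Fy tool -1.07 0.32 T [ 0.023 -0.124  0.051] q6 -2.182
```

```bash
python3 -m inch '[[[-1,0,0,-0.0002,-4],[-1,0,0,-0.0003,-8],[-1,0,0,-0.0005,-12],[-1,0,0,-0.0007,-16],[-1,0,0,-0.0009,-20],[-1,0,0,-0.0009,-20]]]'; python3 st.py
```

```text
clock: 6.35
ee_pos: [0.4844, 0.2914, 0.1045]
tool_rot: [0.419, 0.908, -0.002, 0.001]
contact_force: [1.5, -2.2, -1.1]
width: 0.119
t 6.35 pos [0.4844 0.2914 0.1045] yaw 130.51 w 11.2 F [ 1.5  -2.2  -1.15] Fx,Fy tool -2.64 -0.28 T [-0.063 -0.28  -0.049] q6 -1.834
```

```bash
python3 -m inch '[[[-1,0,0,-0.0002,-4],[-1,0,0,-0.0003,-8],[-1,0,0,-0.0005,-12],[-1,0,0,-0.0007,-16],[-1,0,0,-0.0009,-20]]]'; python3 st.py;  python3 -m inch '[[[-1,0,0,-0.0002,-4],[-1,0,0,-0.0003,-8],[-1,0,0,-0.0005,-12],[-1,0,0,-0.0007,-16],[-1,0,0,-0.0009,-20]]]'; python3 st.py
```

```text
clock: 6.85
ee_pos: [0.4846, 0.2909, 0.1036]
tool_rot: [0.57, 0.821, -0.003, 0.001]
contact_force: [0.1, -1.8, -1.1]
width: 0.119
t 6.85 pos [0.4846 0.2909 0.1036] yaw 110.44 w 11.2 F [ 0.07 -1.78 -1.05] Fx,Fy tool -1.69 -0.55 T [-0.257 -0.274  0.019] q6 -1.484
clock: 7.35
ee_pos: [0.4845, 0.2905, 0.1028]
tool_rot: [0.705, 0.709, -0.003, 0.0]
contact_force: [1.7, -3.0, -1.4]
width: 0.118
t 7.35 pos [0.4845 0.2905 0.1028] yaw 90.37 w 11.1 F [ 1.65 -2.99 -1.35] Fx,Fy tool -2.99 1.64 T [-0.321 -0.237  0.078] q6 -1.136
```

```bash
cat > st2.py <<'E'
from h import *
from scipy.spatial.transform import Rotation as R
F=[];T=[];P=[]
for k in range(5):
    s=read_state();F.append(s["contact_force"]);T.append(s["wrist_torque"]);P.append(s["ee_pos"])
    if k<4: snapshot("scene")
F=np.mean(F,0);sd=np.std(T,0)[2];T=np.mean(T,0)
M=R.from_quat(s["tool_rot"]).as_matrix();n=M[:,0];y=M[:,1]
print("t",round(s["clock"],2),"pos",np.mean(P,0).round(4),"yaw",np.degrees(np.arctan2(M[1,0],M[0,0])).round(2),"w",round(s["width"]*94,1),"F",F.round(2),"Fx,Fy tool",(n@F).round(2),(y@F).round(2),"T",T.round(3),"sd",sd.round(3),"eff6",s["effort"][5].round(3),"q6",s["joint_pos"][5].round(3))
E
python3 -m inch '[[[-1,0,-0.0003,-0.0002,-4],[-1,0,-0.0005,-0.0003,-8],[-1,0,-0.0005,-0.0005,-12],[-1,0,-0.0005,-0.0005,-12]]]'; python3 st2.py
```

```text
clock: 7.75
ee_pos: [0.4843, 0.2901, 0.1023]
tool_rot: [0.775, 0.632, -0.003, -0.0]
contact_force: [0.6, 0.4, -0.7]
width: 0.117
t 7.95 pos [0.4844 0.2901 0.1023] yaw 78.46 w 11.7 F [ 0.35 -0.46 -1.46] Fx,Fy tool -0.38 0.44 T [ 0.    -0.197 -0.017] sd 0.029 eff6 -0.01 q6 -0.929
```

```bash
python3 -m inch '[[[-1,0,0,-0.0002,-4],[-1,0,-0.0002,-0.0003,-8],[-1,0,-0.0002,-0.0005,-12],[-1,0,-0.0002,-0.0007,-16]]]'; python3 st2.py;  python3 -m inch '[[[-1,0,0,-0.0002,-4],[-1,0,0,-0.0003,-8],[-1,0,0,-0.0005,-12],[-1,0,0,-0.0007,-16]]]'; python3 st2.py
```

```text
clock: 8.35
ee_pos: [0.4841, 0.2898, 0.1015]
tool_rot: [0.855, 0.518, -0.004, -0.001]
contact_force: [0.0, -1.4, -0.3]
width: 0.122
t 8.55 pos [0.4842 0.2898 0.1015] yaw 62.58 w 11.1 F [-0.62 -1.33 -0.81] Fx,Fy tool -1.46 0.06 T [-0.059 -0.13  -0.001] sd 0.038 eff6 -0.013 q6 -0.654
clock: 8.95
ee_pos: [0.4839, 0.2896, 0.1008]
tool_rot: [0.919, 0.395, -0.004, -0.001]
contact_force: [-0.9, -0.9, -0.4]
width: 0.118
t 9.15 pos [0.4839 0.2896 0.1008] yaw 46.7 w 11.3 F [-0.95 -1.5  -0.71] Fx,Fy tool -1.74 0.34 T [-0.206  0.047 -0.002] sd 0.031 eff6 -0.008 q6 -0.378
```

```bash
python3 -m inch '[[[-1,0,0,-0.0002,-4],[-1,0,0,-0.0003,-8],[-1,0,0,-0.0005,-12]]]'; python3 st2.py;  python3 -m inch '[[[-1,0,0,-0.0002,-4],[-1,0,0,-0.0003,-8],[-1,0,0,-0.0005,-12]]]'; python3 st2.py
python3 - <<'E'
from h import *
crop("scene",(224,210),(60,50),"4",6)
E
```

```text
clock: 9.45
ee_pos: [0.4836, 0.2895, 0.1003]
tool_rot: [0.955, 0.298, -0.004, -0.001]
contact_force: [-0.6, -1.6, 0.1]
width: 0.122
t 9.65 pos [0.4836 0.2895 0.1003] yaw 34.83 w 11.3 F [-1.7  -1.59 -0.46] Fx,Fy tool -2.3 0.33 T [-0.237  0.103  0.015] sd 0.018 eff6 -0.004 q6 -0.172
clock: 9.95
ee_pos: [0.4835, 0.2894, 0.0999]
tool_rot: [0.98, 0.198, -0.004, -0.002]
contact_force: [-1.5, -2.1, -0.4]
width: 0.118
t 10.15 pos [0.4835 0.2893 0.0999] yaw 22.96 w 11.1 F [-1.7  -2.24  0.39] Fx,Fy tool -2.45 1.4 T [-0.414  0.118  0.034] sd 0.035 eff6 0.021 q6 0.034
```

View pics/scene4.png

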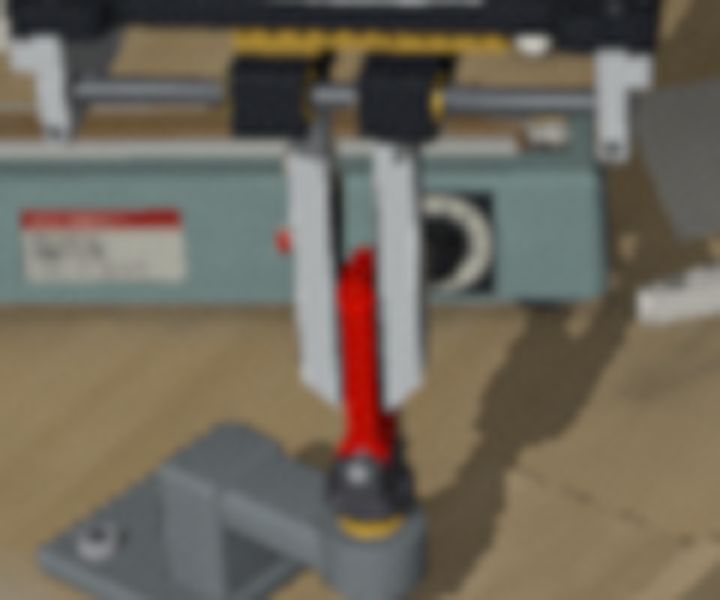

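```bash
python3 -m inch '[[[-1,-0.0003,0,-0.0002,-4],[-1,-0.0003,-0.0002,-0.0003,-8],[-1,-0.0003,-0.0002,-0.0005,-12]]]'; python3 st2.py;  python3 -m inch '[[[-1,0,0,-0.0002,-4],[-1,0,0,-0.0003,-8]]]'; python3 st2.py
```

```text
clock: 10.5
ee_pos: [0.4833, 0.2893, 0.0997]
tool_rot: [0.995, 0.095, -0.004, -0.002]
contact_force: [-1.7, -1.6, 1.2]
width: 0.12
t 10.7 pos [0.4833 0.2893 0.0996] yaw 11.08 w 11.3 F [-2.04 -1.16  0.78] Fx,Fy tool -2.23 0.74 T [-0.32   0.173  0.205] sd 0.051 eff6 0.187 q6 0.241
clock: 10.9
ee_pos: [0.4832, 0.2893, 0.0995]
tool_rot: [1.0, 0.027, -0.004, -0.002]
contact_force: [-2.3, -2.3, 1.4]
width: 0.121
t 11.1 pos [0.4832 0.2893 0.0995] yaw 3.23 w 11.6 F [-2.39 -2.03  1.28] Fx,Fy tool -2.51 1.88 T [-0.346  0.251  0.299] sd 0.04 eff6 0.295 q6 0.377
```

```bash
python3 -m inch '[[[-1,-0.0002,0,-0.0002,-4],[-1,-0.0002,0,-0.0004,-8]]]'; python3 st2.py
```

```text
clock: 11.3
ee_pos: [0.4831, 0.2897, 0.0994]
tool_rot: [0.999, -0.042, -0.003, -0.003]
contact_force: [-2.0, -1.4, 2.8]
width: 0.119
t 11.5 pos [0.4831 0.2897 0.0994] yaw -4.61 w 11.4 F [-2.   -1.44  2.17] Fx,Fy tool -1.89 1.59 T [-0.182  0.265  0.391] sd 0.039 eff6 0.389 q6 0.514
```

```bash
python3 -m inch '[[[-1,0,0,-0.0001,-3],[-1,0,0,-0.0002,-6],[-1,0,0,-0.0002,-6]]]'; python3 st2.py
```

```text
clock: 11.8
ee_pos: [0.483, 0.2897, 0.0992]
tool_rot: [0.996, -0.091, -0.003, -0.003]
contact_force: [-3.8, -1.5, 1.6]
width: 0.125
t 12.0 pos [0.483  0.2897 0.0992] yaw -10.53 w 11.4 F [-2.42 -1.62  1.99] Fx,Fy tool -2.09 2.02 T [-0.216  0.318  0.455] sd 0.039 eff6 0.458 q6 0.617
```

```bash
python3 -m inch '[[[-1,0,0,0,0],[-1,0,0,0,0],[-0.2,0,0,0,0],[0,0,0,0,0],[0,0,0,0,0],[0,0,0,0,0],[0,0,0,0,0]]]'; python3 st2.py
```

```text
clock: 12.7
ee_pos: [0.4832, 0.2898, 0.0992]
tool_rot: [0.996, -0.092, -0.003, -0.003]
contact_force: [0.7, -0.5, 0.4]
width: 0.492
t 12.9 pos [0.4831 0.2898 0.0992] yaw -10.53 w 47.3 F [-0.2   0.15 -0.07] Fx,Fy tool -0.22 -0.11 T [-0.022 -0.058 -0.018] sd 0.037 eff6 0.0 q6 0.617
```

```bash
python3 -m inch '[[[0,0,0,0.03,0],[0,0,0,0.07,0],[0,0,0,0.1,0],[0,0,0,0.1,0]]]'; python3 - <<'E'
from h import *
crop("scene",(224,220),(50,45),"5",8)
crop("top",(178,192),(40,35),"5",8)
for nm,o,s in(("scene",(174,175),8),("top",(138,157),8)):
    k=cv2.imread(f"pics/{nm}5.png")
    f=lambda X:tuple(int(v) for v in (proj(nm,X)-o+.5)*s)
    for z in(.142,.12,.08,.055): cv2.circle(k,f([.4835,.2905,z]),3,(0,255,255),-1)
    cv2.imwrite(f"pics/{nm}5.png",k)
E
python3 st.py
```

```text
clock: 13.3
ee_pos: [0.4856, 0.291, 0.2054]
tool_rot: [0.996, -0.092, 0.002, -0.006]
contact_force: [0.5, 0.6, 1.0]
width: 0.5
t 13.4 pos [0.4834 0.2899 0.1997] yaw -10.53 w 47.0 F [ 0.77  0.23 -1.21] Fx,Fy tool 0.72 -0.36 T [-0.06  -0.061 -0.008] q6 0.619
```

View pics/scene5.png

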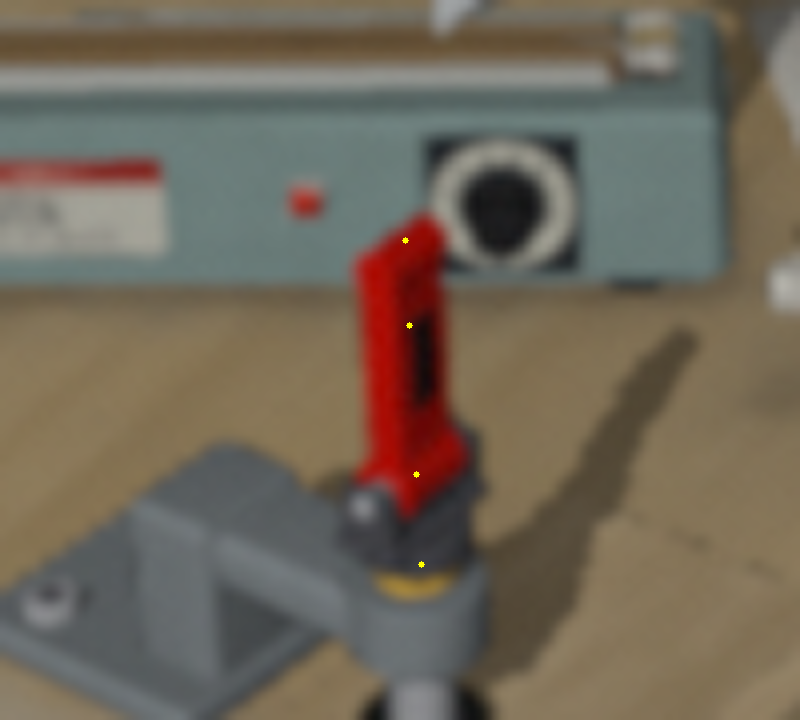

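View pics/top5.png

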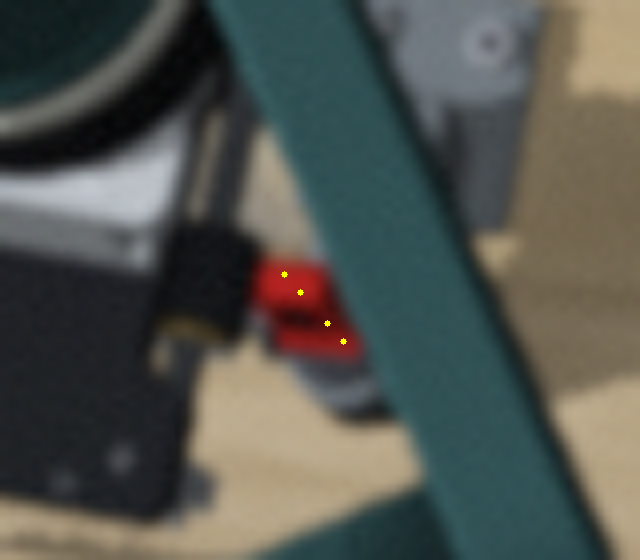

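```bash
python3 -m inch '[[[-1,-0.0295,0.0055,0,0],[-1,-0.0295,0.0055,0,0],[-1,-0.0295,0.0055,0,0],[-1,-0.0295,0.0055,0,0],[-1,-0.0295,0.0055,0,0],[-1,-0.0295,0.0055,0,0],[-1,-0.0295,0.0055,0,0],[-1,-0.0295,0.0055,0,0]]]' 10; python3 st.py
```

```text
clock: 14.2
ee_pos: [0.4541, 0.2953, 0.1997]
tool_rot: [0.996, -0.092, -0.002, -0.004]
contact_force: [-0.6, -0.1, 0.0]
width: 0.004
t 14.2 pos [0.4541 0.2953 0.1997] yaw -10.54 w 0.4 F [-0.64 -0.15  0.02] Fx,Fy tool -0.61 0.26 T [-0.027 -0.09   0.028] q6 0.651
```

```bash
python3 -m inch '[[[-1,0,0,-0.03,0],[-1,0,0,-0.06,0],[-1,0,0,-0.079,0],[-1,0,0,-0.079,0],[-1,0,0,-0.079,0]]]'; python3 st.py; python3 -m inch '[[[-1,0.003,-0.0005,0,0],[-1,0.007,-0.001,0,0],[-1,0.010,-0.002,0,0],[-1,0.010,-0.002,0,0]]]'; python3 st2.py
```

```text
clock: 14.7
ee_pos: [0.4542, 0.2954, 0.121]
tool_rot: [0.996, -0.092, -0.002, -0.004]
contact_force: [1.0, -0.2, 0.7]
width: 0.004
t 14.7 pos [0.4542 0.2954 0.121 ] yaw -10.55 w 0.4 F [ 1.04 -0.16  0.67] Fx,Fy tool 1.05 -0.04 T [-0.061 -0.12  -0.009] q6 0.65
clock: 15.1
ee_pos: [0.4645, 0.2937, 0.122]
tool_rot: [0.996, -0.092, -0.002, -0.004]
contact_force: [-2.2, 1.3, 1.2]
width: 0.002
t 15.3 pos [0.4644 0.2935 0.1215] yaw -10.55 w 0.7 F [-1.04  0.19  1.05] Fx,Fy tool -1.06 -0.01 T [0.015 0.135 0.002] sd 0.03 eff6 0.007 q6 0.638
```

```bash
python3 -m inch '[[[-1,0.002,0,0,0],[-1,0.002,0,0,0]]]'; python3 st2.py; python3 -m inch '[[[-1,0.002,0,0,0],[-1,0.002,0,0,0]]]'; python3 st2.py
```

```text
clock: 15.5
ee_pos: [0.4649, 0.2933, 0.121]
tool_rot: [0.996, -0.092, -0.004, -0.003]
contact_force: [-5.1, 0.3, 2.6]
width: 0.004
t 15.7 pos [0.4649 0.2933 0.121 ] yaw -10.52 w 0.2 F [-5.18  0.05  2.79] Fx,Fy tool -5.13 0.88 T [-0.004  0.867  0.023] sd 0.023 eff6 0.03 q6 0.637
clock: 15.9
ee_pos: [0.4649, 0.2933, 0.121]
tool_rot: [0.996, -0.091, -0.006, -0.003]
contact_force: [-6.5, -0.1, 4.7]
width: 0.005
t 16.1 pos [0.4649 0.2933 0.121 ] yaw -10.48 w 0.4 F [-6.62  0.24  4.25] Fx,Fy tool -6.6 0.95 T [-0.058  1.032  0.023] sd 0.022 eff6 0.033 q6 0.635
```

Blocked at 6.6 N with no motion, so the lever folds to the other side (world −x). Going around over the top.

```bash
python3 -m inch '[[[-1,-0.006,0.001,0,0],[-1,-0.012,0.002,0,0],[-1,-0.012,0.002,0.04,0],[-1,-0.012,0.002,0.075,0],[-1,-0.012,0.002,0.075,0]]]'; python3 st.py; python3 -m inch '[[[-1,0.03,-0.005,0,0],[-1,0.06,-0.01,0,0],[-1,0.06,-0.01,0,0],[-1,0.06,-0.01,0,0]]]'; python3 st.py
```

```text
clock: 16.6
ee_pos: [0.4555, 0.2967, 0.2023]
tool_rot: [0.996, -0.091, -0.001, -0.006]
contact_force: [-0.9, -0.6, 0.8]
width: 0.004
t 16.6 pos [0.4555 0.2967 0.2023] yaw -10.47 w 0.3 F [-0.89 -0.61  0.76] Fx,Fy tool -0.77 0.75 T [-0.009 -0.104 -0.003] q6 0.65
clock: 17.0
ee_pos: [0.5153, 0.2864, 0.2008]
tool_rot: [0.996, -0.092, -0.002, -0.005]
contact_force: [-0.5, -0.7, 0.8]
width: 0.006
t 17.0 pos [0.5153 0.2864 0.2008] yaw -10.52 w 0.6 F [-0.53 -0.71  0.82] Fx,Fy tool -0.4 0.79 T [-0.08  -0.123 -0.007] q6 0.589
```

```bash
python3 -m inch '[[[-1,0,-0.002,-0.03,0],[-1,0,-0.002,-0.06,0],[-1,0,-0.002,-0.08,0],[-1,0,-0.002,-0.08,0],[-1,0,-0.002,-0.08,0]]]'; python3 st.py; python3 -m inch '[[[-1,-0.004,0.0007,0,0],[-1,-0.008,0.0015,0,0],[-1,-0.012,0.002,0,0],[-1,-0.015,0.003,0,0],[-1,-0.015,0.003,0,0]]]'; python3 st2.py
```

```text
clock: 17.5
ee_pos: [0.5145, 0.2846, 0.1209]
tool_rot: [0.996, -0.091, -0.002, -0.005]
contact_force: [0.1, 0.3, 0.4]
width: -0.0
t 17.5 pos [0.5145 0.2846 0.1209] yaw -10.48 w -0.0 F [0.14 0.26 0.4 ] Fx,Fy tool 0.09 -0.29 T [-0.089 -0.06   0.022] q6 0.585
clock: 18.0
ee_pos: [0.5003, 0.2876, 0.1222]
tool_rot: [0.996, -0.091, -0.0, -0.006]
contact_force: [1.3, -0.6, 1.7]
width: 0.003
t 18.2 pos [0.5003 0.2877 0.1218] yaw -10.49 w 0.3 F [ 2.07 -0.27  2.06] Fx,Fy tool 2.08 -0.14 T [-0.141 -0.467  0.02 ] sd 0.01 eff6 0.021 q6 0.6
```

```bash
python3 -m inch '[[[-1,-0.002,0.0004,0,0],[-1,-0.004,0.0007,0,0],[-1,-0.006,0.001,0,0],[-1,-0.006,0.001,0,0]]]'; python3 st2.py
```

```text
clock: 18.6
ee_pos: [0.4939, 0.2886, 0.1214]
tool_rot: [0.996, -0.091, -0.001, -0.005]
contact_force: [2.5, -1.7, 2.0]
width: 0.003
t 18.8 pos [0.494  0.2886 0.1213] yaw -10.49 w 0.4 F [ 2.49 -1.76  2.02] Fx,Fy tool 2.76 1.25 T [-0.3   -0.451  0.04 ] sd 0.023 eff6 0.031 q6 0.606
```

```bash
python3 -m inch '[[[-1,-0.005,0.001,-0.0015,0],[-1,-0.010,0.002,-0.003,0],[-1,-0.0145,0.0027,-0.0042,0],[-1,-0.019,0.0035,-0.0065,0],[-1,-0.0235,0.0043,-0.0095,0],[-1,-0.0235,0.0043,-0.0095,0]]]'; python3 st2.py
python3 - <<'E'
from h import *
crop("scene",(224,220),(50,45),"6",8)
E
```

```text
clock: 19.4
ee_pos: [0.469, 0.2931, 0.1111]
tool_rot: [0.996, -0.091, -0.003, -0.005]
contact_force: [1.3, -1.4, 2.3]
width: 0.006
t 19.6 pos [0.4692 0.2934 0.111 ] yaw -10.47 w 0.6 F [ 0.43 -0.45  1.04] Fx,Fy tool 0.5 0.35 T [-0.135 -0.126  0.017] sd 0.007 eff6 0.0 q6 0.63
```

View pics/scene6.png

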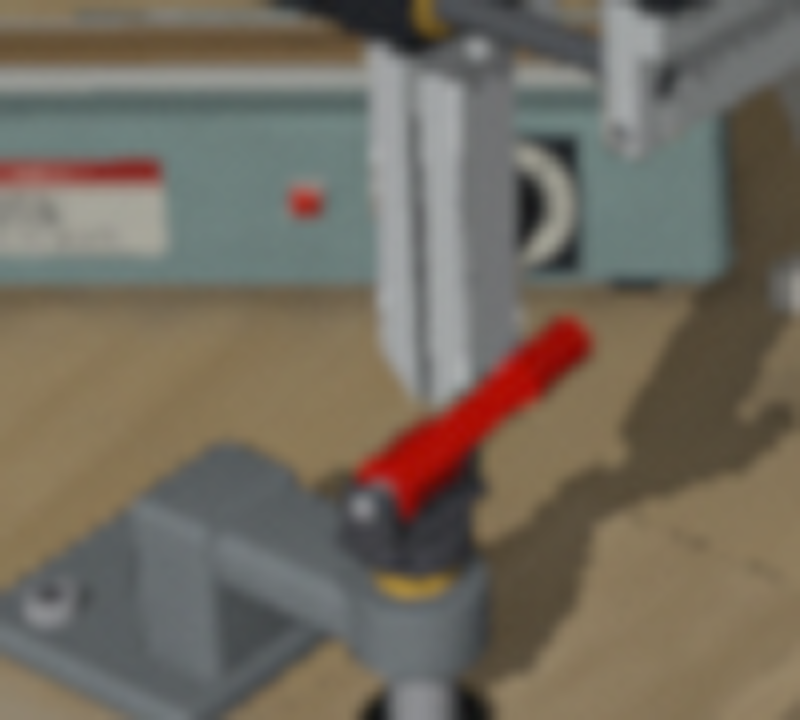

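```bash
python3 -m inch '[[[-1,-0.005,0.001,-0.005,0],[-1,-0.009,0.0016,-0.01,0],[-1,-0.013,0.0024,-0.016,0],[-1,-0.016,0.003,-0.02,0],[-1,-0.018,0.0033,-0.023,0],[-1,-0.018,0.0033,-0.023,0]]]'; python3 st2.py
python3 - <<'E'
from h import *
crop("scene",(224,220),(50,45),"7",8)
E
```

```text
clock: 20.25
ee_pos: [0.4524, 0.2971, 0.0886]
tool_rot: [0.996, -0.091, -0.001, -0.006]
contact_force: [2.0, -1.3, 3.4]
width: 0.004
t 20.45 pos [0.4523 0.2971 0.0886] yaw -10.48 w 0.7 F [ 2.57 -0.76  3.92] Fx,Fy tool 2.65 0.23 T [-0.234 -0.588 -0.007] sd 0.019 eff6 0.011 q6 0.65
```

View pics/scene7.png

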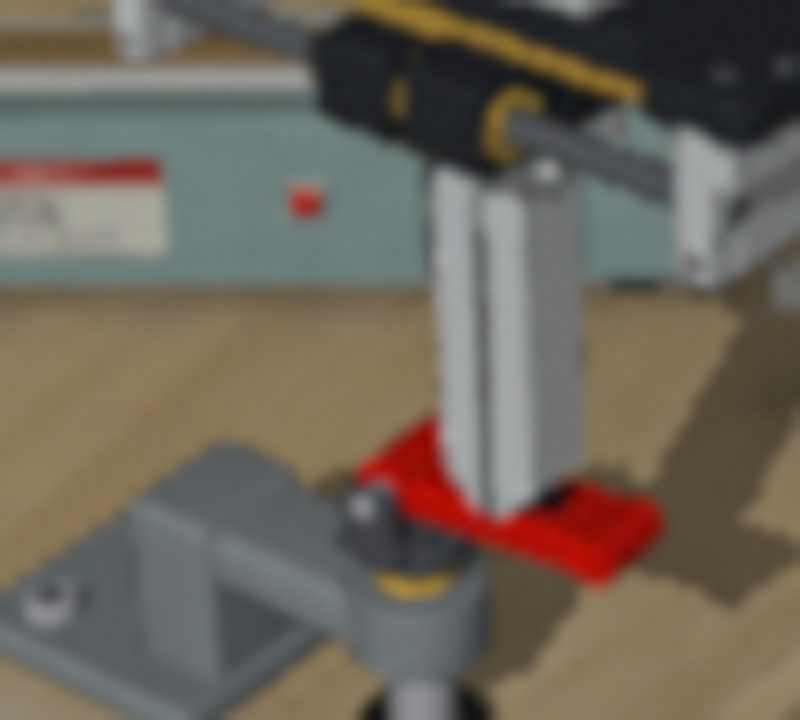

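Nearly flat (blade from (370,470) to (640,540) in the crop). Press gently downwards.

```bash
python3 -m inch '[[[-1,-0.002,0,-0.002,0],[-1,-0.002,0,-0.003,0],[-1,-0.002,0,-0.003,0]]]'; python3 st2.py; python3 -m inch '[[[-1,0,0,-0.002,0],[-1,0,0,-0.002,0]]]'; python3 st2.py
```

```text
clock: 20.8
ee_pos: [0.452, 0.2973, 0.0879]
tool_rot: [0.996, -0.091, 0.0, -0.007]
contact_force: [3.2, -2.9, 11.1]
width: 0.005
t 21.0 pos [0.452  0.2973 0.0879] yaw -10.49 w 0.3 F [ 2.47 -2.23 10.7 ] Fx,Fy tool 2.83 1.6 T [-0.516 -0.596  0.001] sd 0.02 eff6 0.005 q6 0.651
clock: 21.2
ee_pos: [0.4521, 0.2973, 0.0879]
tool_rot: [0.996, -0.091, 0.001, -0.007]
contact_force: [-0.7, -1.8, 12.0]
width: 0.006
t 21.4 pos [0.4521 0.2973 0.0879] yaw -10.49 w 0.0 F [-0.41 -2.26 11.75] Fx,Fy tool 0.01 2.13 T [-0.586  0.059 -0.01 ] sd 0.026 eff6 -0.002 q6 0.651
```

```bash
python3 -m inch '[[[-1,0,0,0.008,0],[-1,-0.01,0.002,0.01,0],[-1,-0.02,0.0037,0.01,0],[-1,-0.02,0.0037,0.01,0]]]'; python3 st.py; python3 -m inch '[[[-1,0,0,-0.005,0],[-1,0,0,-0.008,0],[-1,0,0,-0.010,0],[-1,0,0,-0.010,0]]]'; python3 st2.py
```

```text
clock: 21.8
ee_pos: [0.4295, 0.3012, 0.0967]
tool_rot: [0.996, -0.091, -0.001, -0.007]
contact_force: [0.3, -1.0, 1.2]
width: 0.011
t 21.8 pos [0.4295 0.3012 0.0967] yaw -10.4 w 1.0 F [ 0.35 -0.97  1.18] Fx,Fy tool 0.51 0.87 T [-0.046 -0.038  0.01 ] q6 0.676
clock: 22.2
ee_pos: [0.4286, 0.3015, 0.0883]
tool_rot: [0.996, -0.091, -0.002, -0.007]
contact_force: [-5.2, -0.9, 10.0]
width: 0.002
t 22.4 pos [0.4286 0.3014 0.0883] yaw -10.39 w 0.7 F [-5.27 -1.31 10.41] Fx,Fy tool -5.0 2.1 T [-0.283  1.012 -0.007] sd 0.024 eff6 -0.011 q6 0.675
```

```bash
python3 -m inch '[[[-1,0,0,0.02,0],[-1,0,0,0.06,0],[-1,-0.02,0,0.10,0],[-1,-0.05,0,0.12,0],[-1,-0.08,-0.05,0.12,0],[-1,-0.08,-0.1,0.12,0],[-1,-0.08,-0.1,0.12,0]]]'; python3 st.py
python3 - <<'E'
from h import *
crop("scene",(224,230),(60,50),"8",6)
crop("top",(178,200),(60,50),"8",6)
E
```

```text
clock: 23.1
ee_pos: [0.3479, 0.1984, 0.2082]
tool_rot: [0.996, -0.092, -0.001, -0.006]
contact_force: [0.1, -0.2, 0.1]
width: 0.003
t 23.1 pos [0.3479 0.1984 0.2082] yaw -10.6 w 0.3 F [ 0.09 -0.25  0.11] Fx,Fy tool 0.14 0.23 T [ 0.024 -0.038 -0.016] q6 0.552
```

View pics/scene8.png

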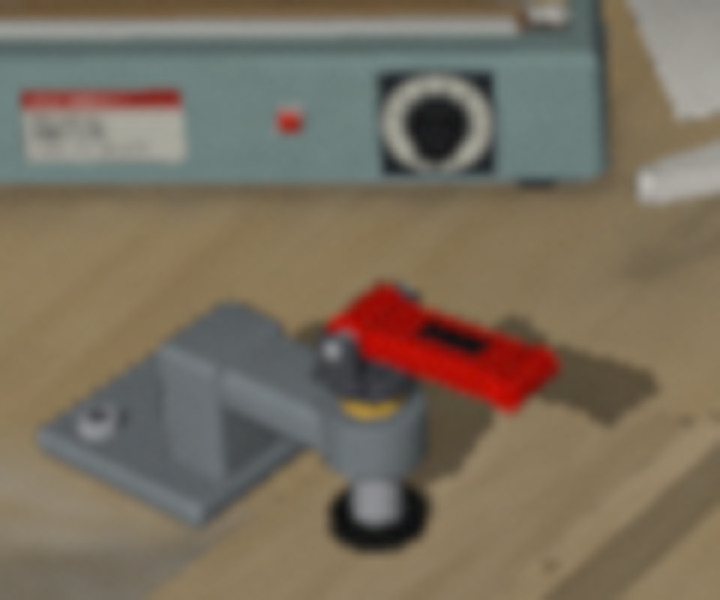

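View pics/top8.png

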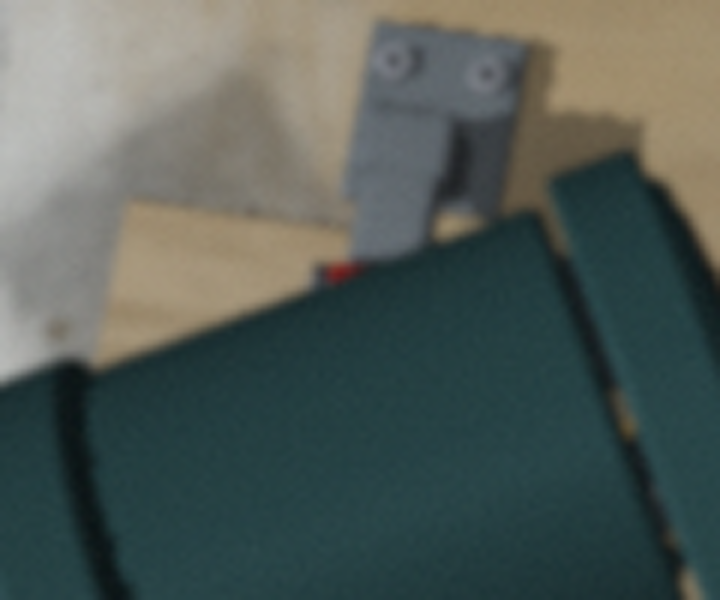

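View pics/top8_full.png

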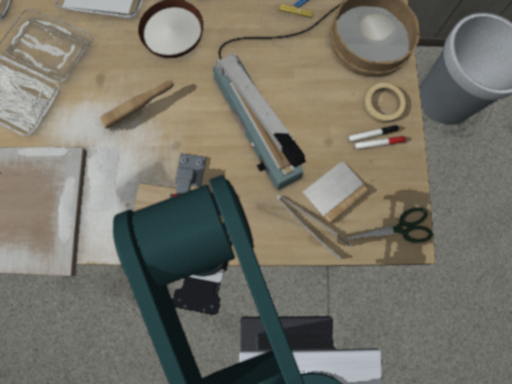

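The lever lies flat in the scene crop ((340,320) to (540,380)). In the top view the board's corner, the scraper (337,190) and the tongs (315,225) are where they were.

```bash
python3 -c "
from workcell import *
print(job_done()); print(read_state()['clock'])"
```

```text
the job is handed in; nothing more can be done
None
the job is handed in; nothing more can be done
```

I clamped the guide board and handed the job in at about 23 s of the 72 s allowed; no verdict was reported.

**Bolt:** I gripped the upright lever and turned it about 161° clockwise. The foot met the board at about 130°. I stopped about 0.59 rad after that, when the wrist torque read 0.455 N m, inside the 0.25–0.5 snug range.

**Lever:** My first guess at the fold side was wrong: a 6.6 N push there did not move it. I went round to the other side, where it folded at about 3 N. Pressing down with about 10–12 N gave 87.9 mm near the middle and 88.3 mm near the end, so it is flat.

**Last pictures:** The lever lies flat. The tongs and scraper have not visibly moved, and the arm is clear with its force reading near zero. In the top view the arm hides most of the board, but the corner still in sight has not moved.

**Not certain:** I could not measure the clamping force directly. The turn angle gives about 50 N before folding, while the stated torque-to-force figure gives nearer 70 N. Both are inside the 35–85 N window, and with the 30–40 N the fold adds I expect roughly 80–110 N, inside the 55–125 N wanted.

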